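Fit the keeper ring on a cuvette carrier and hold the carrier up level

ROBOT

A 6-joint arm with a two-finger parallel gripper is mounted at the origin on a cart in front of the work surface, level with it; the furniture and walls round the work are solid. World frame = base frame: x ahead of the robot, y to its left, z up, the work surface at z = 0. Lengths are in m, angles in rad, forces in N, time in s.
With the tool pointing down it reaches from about 0.3 to 0.875 m from the base axis. Payload 6.4 kg.
Tool frame: the origin (TCP) lies at the very end of the fingers, on their centre line; the grasp point (between the pads) lies 19 mm behind it; z points along the fingers, y is the line along which they close (so a half turn about z gives the same grasp; the last joint's range is limited). The gripper opens to 85 mm and grips with 20 to 120 N. Pads are 22 mm wide; open, the fingers measure 114 mm over their backs; the gripper's body (76 mm by 85 mm) begins 54 mm behind the grasp point. The pads swing forward as they close: fully open they stand 13 mm farther back than shut.
Start: joints at [1.112, 0.181, 1.607, -0, 1.354, -0.206], TCP at [0.144, 0.557, 0.231] pointing down, gripper open.
Joint ranges: [-2.99, 2.99], [-0.89, 2.07], [0.3, 2.58], [-1.14, 4.28], [0, 2.63], [-3.12, 3.12]. Speed limits (rad/s): [2.57, 2.57, 3.01, 3.14, 3.14, 3.14].

INTERFACE

Orientations are given as a unit quaternion [w, x, y, z].
In Python, from bench import ctrl gives the robot as it stands.
- The arm moves only by the tool jog_arm, never from a script. Its argument "series" is a list that holds one entry, the list of rows, each a list of 7 numbers: the shift along the tool's x, y, z in mm, then the turn, a rotation vector about the tool's x, y, z in rad, then the finger opening in mm, from 0 to 85.4. In form: [[[tx, ty, tz, rx, ry, rz, gripper], ...]]. A call has exactly 10 rows; each row shifts and turns the commanded pose from where the row before left it, along the tool's axes as they then stand; what a row does not reach is not made up. A row lasts 1/10 s, in which the tool goes at most 50 mm and 8.59 degrees, less where a joint would pass 70% of its speed; a pose out of reach is approached as far as the arm can. A call with a gripper value outside its range is refused whole. The fingers move at their own pace and stop on an object; the grip force is fixed at half the most. Time passes only in rows, so rows that do not move let the fingers close, or fill a call up. It gives the time, the measured TCP pose, the force, the opening and the grip force at its end, in the units of the state.
- ctrl.get_obs(): the state, without advancing time (a new reading comes with each control period).
- ctrl.camera(name): name is "side" or "top" or "wrist"; returns a dict with "frame" (420x560x3 uint8, blue, green, red), "z_map" (420x560 float32, m along the optical axis (not along the pixel's ray), 0 where there is no reading), "fx", "fy", "cx", "cy" (pixels), "k1" (the pictures are not rectified: a ray, as slopes to the right and down, at radius r is drawn at 1 + k1 r^2 times it, then the intrinsics apply), "xyz" and "rotation" of the camera in the world. Camera axes: x right, y down, z forward; pixel columns grow to the right and rows downward; lengths in m; the calibration is good to about 2 mm. A picture is of the moment at which its call begins.
- ctrl.hand_in(): hands the job in; it is judged then, once.
The state is a dict: "time_s": time; "q": joint angles; "dq": joint speeds; "joint_efforts": joint torques, N m; "eef_pos": TCP position; "eef_rot": TCP orientation; "wrist_force": force on the tool from outside, world axes, zero at the start; "torque": the same for the moment, N m; "opening": opening from 0.0 (shut) to 1.0 (fully open); "grasp_force": force on a finger pad.
Only numpy, scipy, OpenCV 4.12 (cv2) and the standard library are available. Lean on these libraries where they do the work, as an engineer would, in place of code of your own. Each camera call takes 0.05 s, during which the arm holds its last target. There are 200 camera calls.

TASK

Slide the flanged keeper ring over the stem of the loaded cuvette carrier and lower it gently, flange down, until it rests on the shoulder just above the four cuvettes; do not let it drop. Then let go of the ring, take the carrier by the bare stem above it, and lift it straight up out of its loading stand, level all the way so that no cuvette comes out, and finish while still holding it steady and level about 12 cm above the stand, so that I can look the cells over. Leave the plain spacer, the dropper bottle and the tissue booklet where they are.

Things in the scene. Friction and masses are not known exactly. Their poses are not given: they have to be found in the camera images.
- carrier: Round black two-deck cuvette carrier with a steel stem, about 0.36 kg loaded, loose in its stand. Origin: centre of its foot's underside; z up along the stem. Foot 44 mm in diameter to z = 10 mm; decks 86 mm in diameter at z = 10 to 18 and 36 to 41; hub 22 mm in diameter up to the shoulder at z = 61; stem 12 mm in diameter on to z = 128, its top chamfered. Only the stem stands above the shoulder.
- stem_top (a point): Centre of the top end of the carrier's stem, 128 mm above the underside of the foot.
- shoulder (a point): Centre of the shoulder at the foot of the 12 mm stem, 61 mm above the underside of the carrier's foot: the keeper ring's underside comes to rest here, 3 mm above the tops of the cuvettes.
- stand: Low round grey steel loading stand, bolted to the table. Foot plate 110 mm in diameter, 6 mm thick, with a raised seat ring (66 mm outside, 47 mm inside, top at 14 mm). Origin: centre of its underside, on the table. The carrier's foot stands inside the seat ring on the foot plate: the carrier's origin is 6 mm above the stand's.
- keeper: Black keeper ring, 50 g, lying flange down on the table right of the stand: flange 60 mm in diameter, 5 mm thick, with a sleeve 26 mm in diameter on it; 24 mm high in all, bore 15 mm right through. Origin: centre of the flange's underside; z up along the bore. Grip it by the sleeve. Resting on the shoulder, its sleeve ends 85 mm above the carrier's origin and leaves 43 mm of bare stem.
- cell_0: One of the four clear square cuvettes, 12.5 mm wide and 45 mm high, 15 g, standing loose in the carrier's pockets 28 mm from its axis (1 mm play each side; the pocket floor is 13 mm above the carrier's origin). Origin: centre of its underside.
- cell_1: One of the four clear square cuvettes, 12.5 mm wide and 45 mm high, 15 g, standing loose in the carrier's pockets 28 mm from its axis (1 mm play each side; the pocket floor is 13 mm above the carrier's origin). Origin: centre of its underside.
- cell_2: One of the four clear square cuvettes, 12.5 mm wide and 45 mm high, 15 g, standing loose in the carrier's pockets 28 mm from its axis (1 mm play each side; the pocket floor is 13 mm above the carrier's origin). Origin: centre of its underside.
- cell_3: One of the four clear square cuvettes, 12.5 mm wide and 45 mm high, 15 g, standing loose in the carrier's pockets 28 mm from its axis (1 mm play each side; the pocket floor is 13 mm above the carrier's origin). Origin: centre of its underside.
- spacer: Bystander: plain black spacer ring without a flange, 33 mm in diameter, 16 mm high, bore 15 mm, lying on the table. It and the keeper ring may change places. Origin: centre of its underside.
- dropper: Bystander: dropper bottle, 41 mm in diameter and 125 mm high. Origin: centre of its underside.
- tissues: Bystander: flat tissue booklet, 73 x 101 x 10 mm. Origin: centre of its underside.
Mind the look-alikes: they are no part of the job. There is more than one size of the stand; the one meant has the size given above.

How it is judged:
On the way, in this order (a step that is already met when the one before it is completed fails the run):
1. the keeper ring lies flange down on the shoulder round the stem, let go, with the carrier still seated in its stand (z of keeper in the frame of carrier between 0.058 and 0.064 m and distance between keeper and shoulder below 0.005 m and angle between the z axis of keeper and the z axis of carrier, either way round below 0.08 rad and z of carrier in the frame of stand below 0.009 m and horizontal distance between carrier and stand below 0.005 m and contact force between the fingers and keeper below 0.2 N), for 0.2 s.
2. the carrier is clear of the stand, held by its stem, level, with the ring and all four cuvettes in place (z of keeper in the frame of carrier between 0.058 and 0.064 m and distance between keeper and shoulder below 0.005 m and angle between the z axis of keeper and the z axis of carrier, either way round below 0.08 rad and z of cell_0 in the frame of carrier between 0.01 and 0.018 m and horizontal distance between each of cell_0, cell_1, cell_2, cell_3 and carrier below 0.034 m and angle between the z axis of each of cell_0, cell_1, cell_2, cell_3 and the z axis of carrier, either way round below 0.15 rad and z of cell_1 in the frame of carrier between 0.01 and 0.018 m and z of cell_2 in the frame of carrier between 0.01 and 0.018 m and z of cell_3 in the frame of carrier between 0.01 and 0.018 m and z of carrier in the frame of stand above 0.03 m and angle between carrier's own z axis and vertical below 0.1 rad and contact force between the fingers and carrier above 1 N), for 0.2 s.
At the end, for the whole second after the job is handed in: The fingers hold the carrier by its stem alone, at rest, level within 4 degrees, its foot 80 to 200 mm above the table and within 80 mm sideways of the stand's axis, clear of the stand; the ring lies flange down on the shoulder (within 5 mm), all four cuvettes stand in their pockets (z of keeper in the frame of carrier between 0.058 and 0.064 m and distance between keeper and shoulder below 0.005 m and angle between the z axis of keeper and the z axis of carrier, either way round below 0.08 rad and z of cell_0 in the frame of carrier between 0.01 and 0.018 m and horizontal distance between each of cell_0, cell_1, cell_2, cell_3 and carrier below 0.034 m and angle between the z axis of each of cell_0, cell_1, cell_2, cell_3 and the z axis of carrier, either way round below 0.15 rad and z of cell_1 in the frame of carrier between 0.01 and 0.018 m and z of cell_2 in the frame of carrier between 0.01 and 0.018 m and z of cell_3 in the frame of carrier between 0.01 and 0.018 m and z of carrier in the frame of stand between 0.08 and 0.2 m and horizontal distance between carrier and stand below 0.08 m and angle between carrier's own z axis and vertical below 0.07 rad and linear speed of carrier below 0.015 m/s and angular speed of carrier below 0.1 rad/s and contact force between the fingers and carrier above 1 N and contact force between carrier and stand below 0.05 N and contact force between the fingers and keeper below 0.2 N and contact force between the fingers and stand below 0.2 N); the arm keeps its last pose, push and grip.
It fails at once if the keeper ring is dropped: it falls faster than 0.45 m/s down the stem of the seated carrier (horizontal distance between keeper and carrier below 0.012 m and z of keeper in the frame of carrier between 0.058 and 0.135 m and linear speed of keeper above 0.45 m/s and z of carrier in the frame of stand below 0.009 m and horizontal distance between carrier and stand below 0.005 m).
It fails at once if the carrier is tipped by more than 10 degrees (angle between carrier's own z axis and vertical above 0.175 rad).
It fails at once if a cuvette comes out of its pocket (z of any of cell_0, cell_1, cell_2, cell_3 in the frame of carrier above 0.022 m).
It fails at once if a bystander (spacer, dropper bottle, tissue booklet) is moved by more than 20 mm (distance of any of spacer, dropper, tissues from where it was at the start of the episode above 0.02 m).
It also fails if it takes over 51 s, if anything falls off the work surface, if the arm or the gripper's body presses on something with over 40 N, if the wrist force passes 120 N, or if a joint passes its speed limit or range.

## Working session

There is one attempt and no reset: what is moved stays moved. The work goes in short steps, Python scripts to look and compute and a tool call to move; the robot and the scene stay as the last step left them, time stands still between calls to the robot, and variables do not carry over. Pictures are saved under pics/ and viewed, at most 10 in all, crops included, and the job is handed in when it is done.

Besides the shell and the picture viewer there is one more tool, called after "Request:" as name([rows], argument=value, ...), one row to a line, values as JSON. jog_arm: Moves the arm, as the interface text tells. Its arguments: {"type":"object","properties":{"series":{"type":"array"}},"required":["series"]}

```bash
mkdir -p pics; ls; python3 - <<'E'
from bench import ctrl
import cv2,numpy as np,pickle
o=ctrl.get_obs();print({k:np.round(v,3) for k,v in o.items()})
D={}
for n in("side","top"):
    c=ctrl.camera(n);D[n]=c;cv2.imwrite(f"pics/{n}0.png",c["frame"]);print(n,c["fx"],c["cx"],c["cy"],c["k1"],c["xyz"],np.round(c["rotation"],3).tolist())
pickle.dump(D,open("c0.pkl","wb"))
E
```

```text
pics
{'time_s': np.float64(0.0), 'q': array([ 1.112,  0.182,  1.608,  0.   ,  1.354, -0.206]), 'dq': array([-0.   ,  0.   , -0.001, -0.001, -0.001,  0.001]), 'joint_efforts': array([-2.0000e-03, -4.4486e+01, -3.5134e+01, -0.0000e+00,  9.0000e-03,
       -0.0000e+00]), 'eef_pos': array([0.144, 0.556, 0.23 ]), 'eef_rot': array([-0.   ,  0.126,  0.992, -0.001]), 'wrist_force': array([-0.023, -0.476, -0.436]), 'torque': array([-0.022,  0.027, -0.008]), 'grasp_force': np.float64(0.0), 'opening': np.float64(1.003)}
side 423.5795620458032 277.27656757677346 209.98110010227592 -0.0824847039355784 [ 0.30905656 -0.66693026  0.63310466] [-0.437, 0.885, -0.14, 0.073]
top 461.4070436366167 271.3244874376809 207.9049758007786 -0.15368341806655392 [ 0.3919365  -0.02913403  0.98624602] [0.072, -0.697, 0.713, -0.043]
```

View pics/side0.png

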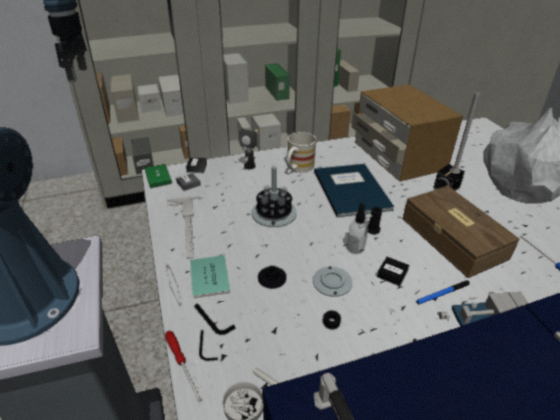

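View pics/top0.png

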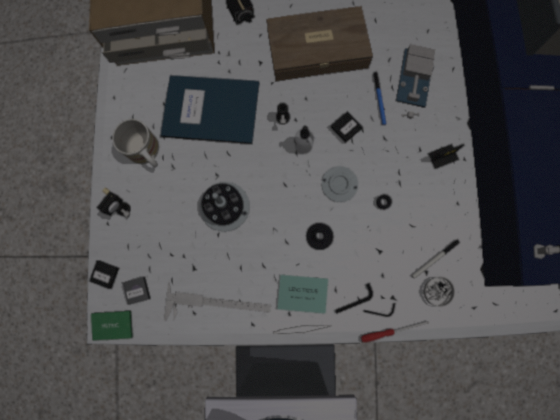

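Candidates (side px):
- **Ring:** the keeper is the flanged black disc (272,276). The small ring without a flange (332,319) is the spacer.
- **Stand:** the loaded stand with the stem (274,205). The empty grey one (332,281) is a decoy.
- **Other black things:** (377,220), a dark bottle beside the dropper (357,235), is a bystander.

In the top view the keeper is at (319,236), the spacer at (384,202), the carrier at (221,204) and the decoy stand at (339,184).

```bash
cat > h.py <<'E'
import cv2,numpy as np
from scipy.spatial.transform import Rotation as R
def rot(c): q=np.array(c["rotation"]); return R.from_quat(q[[1,2,3,0]]).as_matrix()
def slopes(c,uv):
    K=np.array([[c["fx"],0,c["cx"]],[0,c["fy"],c["cy"]],[0,0,1.]])
    return cv2.undistortPoints(np.array(uv,float).reshape(-1,1,2),K,np.array([c["k1"],0,0,0.]))[:,0]
def ray(c,uv):
    s=slopes(c,uv); return np.c_[s,np.ones(len(s))]@rot(c).T
def plane(c,uv,z):
    d=ray(c,uv); p=np.array(c["xyz"]); return p+d*((z-p[2])/d[:,2])[:,None]
def cloud(c):
    v,u=np.mgrid[0:420,0:560]; d=ray(c,np.c_[u.ravel(),v.ravel()]); z=c["z_map"].ravel()
    P=np.array(c["xyz"])+d*z[:,None]; P[z<=0]=np.nan; return P.reshape(420,560,3)
def proj(c,P):
    s=(np.array(P)-c["xyz"])@rot(c); s=s[:,:2]/s[:,2:]; s*=1+c["k1"]*(s**2).sum(1,keepdims=True)
    return s*[c["fx"],c["fy"]]+[c["cx"],c["cy"]]
E
python3 - <<'E'
from h import *;import pickle
D=pickle.load(open("c0.pkl","rb"))
G={"top":dict(keep=(319,236),spacer=(384,202),carrier=(221,204),decoy=(339,184)),"side":dict(keep=(272,276),spacer=(332,319),carrier=(274,190),decoy=(332,281))}
crops=[]
for n in D:
    c=D[n];P=cloud(c);g=cv2.cvtColor(c["frame"],cv2.COLOR_BGR2GRAY)
    for k,(u,v) in G[n].items():
        print(n,k,"table-ray",plane(c,[(u,v)],0)[0].round(3),"depthpt",P[v,u].round(3))
    for k in("keep","spacer"):
        u,v=G[n][k];m=(g<50).astype(np.uint8);_,l,s,ce=cv2.connectedComponentsWithStats(m)
        w=l[v-10:v+10,u-10:u+10];i=np.bincount(w[w>0]).argmax()
        cn=max(cv2.findContours((l==i).astype(np.uint8),cv2.RETR_EXTERNAL,cv2.CHAIN_APPROX_NONE)[0],key=cv2.contourArea)
        e=cv2.fitEllipse(cn);W=plane(c,cn[:,0],.003);print(n,k,"ell",np.round(e[0],1),np.round(e[1],1),"ctr",plane(c,[e[0]],.005)[0].round(4),"ext",np.ptp(W[:,:2],axis=0).round(4))
        q=P[l==i]; q=q[np.isfinite(q[:,0])];print("  z pct",np.percentile(q[:,2],[2,25,50,75,98]).round(4))
    u,v=G[n]["carrier"];q=P[v-60:v+60,u-50:u+50].reshape(-1,3);q=q[np.isfinite(q[:,0])]
    for a,b in((.08,.11),(.11,.16)):
        t=q[(q[:,2]>a)&(q[:,2]<b)];print(n,"stem",a,len(t),np.median(t,0).round(4) if len(t) else "",t.std(0).round(4))
    print(" maxz",np.sort(q[:,2])[-5:].round(4))
    for k in("keep","carrier"):
        u,v=G[n][k];crops.append(cv2.resize(c["frame"][v-36:v+36,u-48:u+48],(400,300),interpolation=cv2.INTER_CUBIC))
im=np.vstack([np.hstack(crops[2:]),np.hstack(crops[:2])]);cv2.imwrite("pics/crop1.png",cv2.convertScaleAbs(im,alpha=1.5))
E
```

```text
side keep table-ray [ 0.492 -0.089  0.   ] depthpt [ 0.487 -0.105  0.017]
side spacer table-ray [ 0.564 -0.228  0.   ] depthpt [ 0.563 -0.229  0.003]
side carrier table-ray [0.59  0.204 0.   ] depthpt [0.558 0.105 0.072]
side decoy table-ray [ 0.603 -0.14   0.   ] depthpt [ 0.601 -0.144  0.005]
side keep ell [271.6 276.9] [20.3 26.5] ctr [ 0.4888 -0.0957  0.005 ] ext [0.0553 0.0584]
  z pct [0.0035 0.0052 0.0063 0.0144 0.0255]
side spacer ell [331.3 319.5] [16. 17.] ctr [ 0.5607 -0.2316  0.005 ] ext [0.033  0.0382]
  z pct [0.0054 0.0107 0.0148 0.0158 0.0176]
side stem 0.08 409 [0.5662 0.3178 0.0873] [0.0729 0.0741 0.0089]
side stem 0.11 115 [0.5582 0.3205 0.1136] [0.0091 0.1116 0.0072]
 maxz [0.1327 0.1332 0.1332 0.1333 0.1335]
top keep table-ray [ 0.491 -0.091  0.   ] depthpt [ 0.491 -0.091 -0.001]
top spacer table-ray [ 0.561 -0.235  0.   ] depthpt [ 0.561 -0.235  0.001]
top carrier table-ray [0.566 0.12  0.   ] depthpt [0.554 0.11  0.066]
top decoy table-ray [ 0.603 -0.139 -0.   ] depthpt [ 0.603 -0.139  0.003]
top keep ell [319.3 235.8] [25.2 25.6] ctr [ 0.4906 -0.0916  0.005 ] ext [0.054  0.0539]
  z pct [0.0006 0.0036 0.0049 0.0068 0.0249]
top spacer ell [383.1 201.5] [13.1 14.6] ctr [ 0.5611 -0.2322  0.005 ] ext [0.0288 0.0312]
  z pct [0.0004 0.0132 0.0148 0.016  0.0182]
top stem 0.08 20 [0.557  0.1081 0.0941] [0.0023 0.0024 0.0083]
top stem 0.11 46 [0.5598 0.1107 0.1319] [0.0032 0.0031 0.0067]
 maxz [0.1341 0.1343 0.1343 0.1356 0.136 ]
```

View pics/crop1.png

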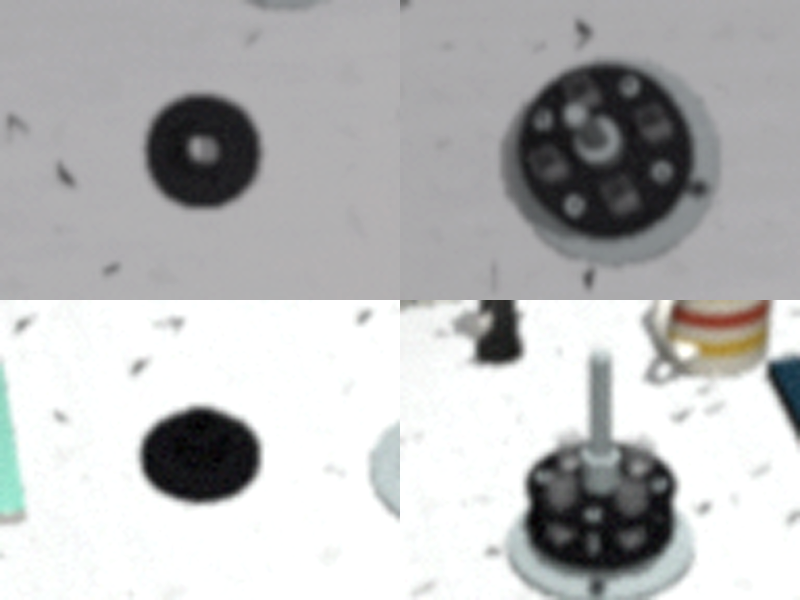

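The crop confirms the choice. The keeper is the flanged ring at (0.490,-0.092), about 60 mm across, and the carrier is in the 110 mm stand with its stem at (0.558,0.109), top z about 0.134. I'll square the tool to the world axes, move over the keeper and then refine with the wrist camera.

Request:
jog_arm([
  [[0,0,0,0,0,-0.1265,60],[0,0,0,0,0,-0.1265,60],[-10,-20,0,0,0,0,60],[-19,-36,0,0,0,0,60],[-19,-36,0,0,0,0,60],[-19,-36,0,0,0,0,60],[-19,-36,0,0,0,0,60],[-19,-36,0,0,0,0,60],[-19,-36,0,0,0,0,60],[-19,-36,0,0,0,0,60]],
])

```text
time_s: 1.1
eef_pos: [0.287, 0.2832, 0.2311]
eef_rot: [-0.0, -0.0, 1.0, -0.0]
wrist_force: [1.3, 0.2, 0.1]
opening: 0.701
grasp_force: 0.0
```

Request:
jog_arm([
  [[-19,-36,2,0,0,0,60],[-19,-36,3,0,0,0,60],[-19,-36,3,0,0,0,60],[-19,-36,3,0,0,0,60],[-19,-36,3,0,0,0,60],[-19,-36,3,0,0,0,60],[-19,-36,3,0,0,0,60],[-19,-36,3,0,0,0,60],[-19,-36,3,0,0,0,60],[-19,-36,4,0,0,0,60]],
])

```text
time_s: 2.1
eef_pos: [0.4773, -0.0768, 0.201]
eef_rot: [-0.0, 0.0, 1.0, 0.0]
wrist_force: [-0.7, -1.3, 0.8]
opening: 0.706
grasp_force: 0.0
```

```bash
python3 - <<'E'
from bench import ctrl
from h import *;import pickle
c=ctrl.camera("wrist");o=ctrl.get_obs();pickle.dump((c,o),open("w1.pkl","wb"))
cv2.imwrite("pics/w1.png",c["frame"]);print(c["fx"],c["k1"],c["xyz"],rot(c).round(3).tolist(),o["eef_pos"],proj(c,[[.49,-.092,.024],list(o["eef_pos"])]))
E
```

```text
348.8763568882381 -0.02782115638393323 [ 0.40076881 -0.0761402   0.34333056] [[-0.0, 0.954, 0.299], [1.0, 0.0, 0.0], [0.0, 0.299, -0.954]] [ 0.47958272 -0.08181157  0.20061338] [[262.12050023 196.93687026]
 [266.43660018 278.7810379 ]]
```

View pics/w1.png

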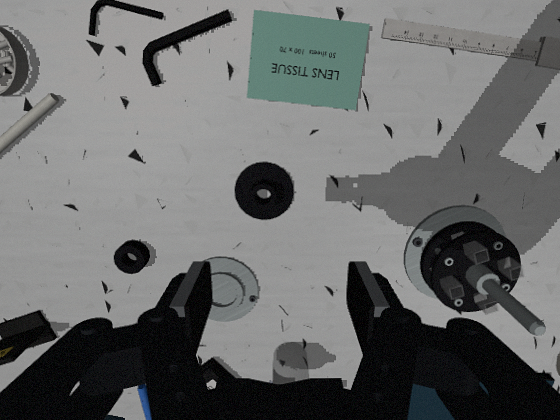

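The keeper is centred near (264,190), with the spacer at (132,257), the decoy stand at (225,287) and the stem top at about (538,328). I'll measure the keeper at rest.

```bash
cat >> h.py <<'E'
def ring(c,P,zr=.005):
    "ellipse of the dark blob near world point P; centre on plane zr, contour extent there"
    g=cv2.cvtColor(c["frame"],cv2.COLOR_BGR2GRAY);u,v=proj(c,[P])[0].astype(int)
    _,l,s,ce=cv2.connectedComponentsWithStats((g<55).astype(np.uint8))
    w=l[v-20:v+20,u-20:u+20];i=np.bincount(w[w>0]).argmax()
    cn=max(cv2.findContours((l==i).astype(np.uint8),cv2.RETR_EXTERNAL,cv2.CHAIN_APPROX_NONE)[0],key=cv2.contourArea)
    e=cv2.fitEllipse(cn);return e,plane(c,[e[0]],zr)[0],np.ptp(plane(c,cn[:,0],zr)[:,:2],axis=0)
E
python3 - <<'E'
from bench import ctrl
from h import *;import pickle
for i in range(3): c=ctrl.camera("wrist")
o=ctrl.get_obs();pickle.dump((c,o),open("w2.pkl","wb"));print(o["time_s"],o["eef_pos"].round(4),np.array(c["xyz"]).round(4))
e,p,x=ring(c,[.49,-.092,.01]);print(np.round(e[0],1),np.round(e[1],1),p.round(4),x.round(4))
P=cloud(c);q=P.reshape(-1,3);q=q[np.hypot(q[:,0]-p[0],q[:,1]-p[1])<.045]
t=q[(q[:,2]>.019)&(q[:,2]<.03)];print("sleeve top",len(t),t.mean(0).round(4),((t.max(0)+t.min(0))/2).round(4),np.ptp(t,axis=0).round(4))
g=c["frame"].max(2);u,v=np.round(proj(c,[[p[0],p[1],.024]])[0]).astype(int);b=(g[v-8:v+14,u-14:u+14]>75).astype(np.uint8);m=cv2.moments(b,True);bc=(u-14+m["m10"]/m["m00"],v-8+m["m01"]/m["m00"]);print("bore",m["m00"],bc,plane(c,[bc],0)[0].round(4),plane(c,[bc],.024)[0].round(4))
q=P.reshape(-1,3);q=q[np.hypot(q[:,0]-.558,q[:,1]-.109)<.03]
for a,b in((.075,.09),(.09,.11),(.11,.125),(.128,.14)):
    t=q[(q[:,2]>a)&(q[:,2]<b)];print("stem",a,len(t),np.median(t,0).round(4),((t.max(0)+t.min(0))/2).round(4))
E
```

```text
2.3 [ 0.4765 -0.0756  0.2005] [ 0.4007 -0.0761  0.343 ]
[264.  191.1] [56.4 58. ] [ 0.4885 -0.091   0.005 ] [0.0579 0.0582]
sleeve top 411 [ 0.4889 -0.0916  0.0233] [ 0.489  -0.0918  0.0225] [0.0251 0.0257 0.0067]
bore 86.0 (np.float64(263.77906976744185), np.float64(193.69767441860466)) [ 0.4926 -0.0915  0.    ] [ 0.4861 -0.0904  0.024 ]
stem 0.075 189 [0.5557 0.1086 0.0823] [0.5589 0.1117 0.0825]
stem 0.09 312 [0.5557 0.1084 0.1006] [0.5587 0.1113 0.1   ]
stem 0.11 269 [0.5559 0.1085 0.1179] [0.5582 0.1116 0.1175]
stem 0.128 234 [0.5577 0.1106 0.1325] [0.5589 0.1121 0.1316]
```

Request:
jog_arm([
  [[-6,-8,0,0,0,0,60],[-6,-8.5,10,0,0,0,60],[0,0,20,0,0,0,60],[0,0,25,0,0,0,60],[0,0,25,0,0,0,60],[0,0,25,0,0,0,60],[0,0,25,0,0,0,60],[0,0,15,0,0,0,50],[0,0,10,0,0,0,50],[0,0,5,0,0,0,50]],
])

```text
time_s: 3.3
eef_pos: [0.4885, -0.0913, 0.0402]
eef_rot: [-0.001, -0.0, 1.0, 0.0]
wrist_force: [0.4, 0.4, 0.1]
opening: 0.584
grasp_force: 0.0
```

```bash
python3 - <<'E'
from bench import ctrl
from h import *
c=ctrl.camera("side");w=ctrl.camera("wrist");print(np.array(w["xyz"]).round(4),ctrl.get_obs()["eef_pos"].round(4))
u,v=proj(c,[[.49,-.092,.03]])[0].astype(int)
a=cv2.resize(c["frame"][v-50:v+40,u-60:u+60],(400,300),interpolation=cv2.INTER_CUBIC);b=cv2.resize(w["frame"][120:420,80:480],(400,300))
cv2.imwrite("pics/g1.png",cv2.convertScaleAbs(np.hstack([a,b]),alpha=1.7,beta=15))
E
```

```text
[ 0.4121 -0.0907  0.1826] [ 0.4888 -0.0915  0.0409]
```

View pics/g1.png

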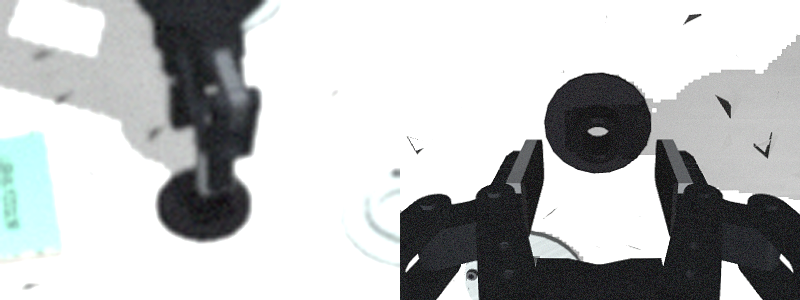

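The fingers straddle the keeper: its bore is at crop x 598, midway between the pads at 541 and 655. I'll descend and close.

Request:
jog_arm([
  [[0,0,10,0,0,0,50],[0,0,10,0,0,0,50],[0,0,8,0,0,0,45],[0,0,4,0,0,0,40],[0,0,0,0,0,0,30],[0,0,0,0,0,0,15],[0,0,0,0,0,0,15],[0,0,0,0,0,0,15],[0,0,0,0,0,0,15],[0,0,0,0,0,0,15]],
])

```text
time_s: 4.4
eef_pos: [0.489, -0.0917, 0.0094]
eef_rot: [0.0, -0.0, 1.0, -0.0]
wrist_force: [0.4, -0.3, -0.6]
opening: 0.277
grasp_force: 58.8
```

Request:
jog_arm([
  [[0,0,-5,0,0,0,15],[0,0,-10,0,0,0,15],[0,0,-20,0,0,0,15],[0,0,-20,0,0,0,15],[0,0,-20,0,0,0,15],[0,0,-20,0,0,0,15],[0,0,-20,0,0,0,15],[0,0,-20,0,0,0,15],[0,0,-20,0,0,0,15],[0,0,-10,0,0,0,15]],
])

```text
time_s: 5.4
eef_pos: [0.4899, -0.0921, 0.177]
eef_rot: [0.002, -0.0, 1.0, -0.001]
wrist_force: [0.7, -0.4, -0.5]
opening: 0.28
grasp_force: 58.8
```

Request:
jog_arm([
  [[-7,10,0,0,0,0,15],[-9,16,0,0,0,0,15],[-9,19,0,0,0,0,15],[-9,20,0,0,0,0,15],[-9,20,0,0,0,0,15],[-9,20,0,0,0,0,15],[-9,20,0,0,0,0,15],[-8,15,0,0,0,0,15],[0,0,0,0,0,0,15],[0,0,0,0,0,0,15]],
])

```text
time_s: 6.4
eef_pos: [0.5576, 0.0487, 0.1735]
eef_rot: [-0.001, -0.001, 1.0, -0.0]
wrist_force: [0.2, 1.0, -0.7]
opening: 0.279
grasp_force: 58.9
```

```bash
python3 - <<'E'
from bench import ctrl
from h import *;import pickle
D={n:ctrl.camera(n) for n in("wrist","top","side")};c=D["wrist"];o=ctrl.get_obs();pickle.dump((D,o),open("m.pkl","wb"));E=o["eef_pos"]
print(E.round(4),o["grasp_force"],o["opening"],np.array(c["xyz"]).round(4),proj(c,[E,[.558,.111,.134]]).round(0))
for n in D:
    P=cloud(D[n]).reshape(-1,3)
    q=P[np.hypot(P[:,0]-.558,P[:,1]-.111)<.02]
    for a,b in((.09,.11),(.11,.125),(.128,.14)):
        t=q[(q[:,2]>a)&(q[:,2]<b)]
        if len(t):print(n,"stem",a,len(t),np.median(t,0).round(4),((t.max(0)+t.min(0))/2).round(4))
cv2.imwrite("pics/m.png",cv2.convertScaleAbs(c["frame"],alpha=1.7,beta=15))
E
```

```text
[0.5576 0.0477 0.1741] 58.92176728695631 0.27576932681908545 [0.4812 0.0493 0.316 ] [[275. 275.]
 [388. 242.]]
wrist stem 0.09 220 [0.5549 0.1091 0.1007] [0.5581 0.1116 0.0999]
wrist stem 0.11 206 [0.555  0.109  0.1178] [0.5573 0.1117 0.1175]
wrist stem 0.128 332 [0.5579 0.1115 0.1328] [0.559  0.1121 0.1316]
top stem 0.09 12 [0.557  0.1083 0.102 ] [0.5586 0.1096 0.0997]
top stem 0.11 10 [0.5564 0.1089 0.1176] [0.5585 0.1102 0.1177]
top stem 0.128 30 [0.5605 0.1114 0.1325] [0.5613 0.112  0.1324]
side stem 0.09 39 [0.5583 0.1075 0.1002] [0.5592 0.1079 0.1   ]
side stem 0.11 4 [0.5568 0.105  0.1138] [0.5582 0.1052 0.1133]
```

View pics/m.png

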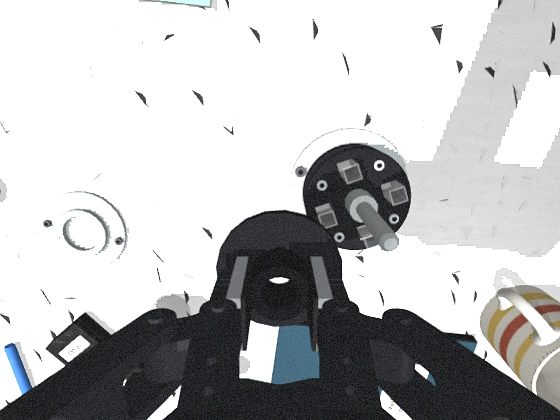

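```bash
cat >> h.py <<'E'
from scipy.optimize import least_squares
def circ(p,r,x0):
    s=least_squares(lambda x:np.hypot(*(p-x).T)-r,x0,loss="soft_l1",f_scale=.0007);return s.x,np.std(s.fun)
E
python3 - <<'E'
from h import *;import pickle
D,o=pickle.load(open("m.pkl","rb"));c=D["wrist"];P=cloud(c)
Q=P.reshape(-1,3);q=Q[np.hypot(Q[:,0]-.558,Q[:,1]-.111)<.02]
for a,b in((.075,.1),(.1,.125)):
    t=q[(q[:,2]>a)&(q[:,2]<b)];print("stem cyl",circ(t[:,:2],.006,[.558,.112]),len(t))
t=q[(q[:,2]>.1315)&(q[:,2]<.138)];print("top disc",t.mean(0),np.ptp(t,axis=0))
# ring in hand: flange rim (base side) and sleeve top
m=(np.hypot(P[...,0]-.558,P[...,1]-.049)<.034)&(P[...,2]>.155)
f=P[m&(P[...,2]<.178)];print("flange n",len(f),np.median(f[:,2]),np.percentile(f[:,2],[5,95]))
a=np.arctan2(f[:,1]-.049,f[:,0]-.558);r=np.hypot(f[:,1]-.049,f[:,0]-.558);R_=[]
for k in np.arange(-np.pi,np.pi,.1):
    i=np.where((a>=k)&(a<k+.1))[0]
    if len(i)>5 and r[i].max()>.025: R_.append(f[i[r[i].argmax()]])
R_=np.array(R_);print(len(R_));print("flange circle",circ(R_[:,:2],.030,[.558,.049]),R_[:,2].mean())
g=c["frame"].max(2)
s=P[m&(P[...,2]>.18)&(P[...,2]<.2)&(abs(P[...,1]-.049)<.0115)];print("sleeve",len(s),np.median(s,0),s.min(0),s.max(0))
# silhouette of flange in picture
h=(np.abs(P-P)[...,0]==0)&m
print(np.histogram(s[:,2],bins=8))
u0,v0=proj(c,[[.558,.049,.189]])[0].astype(int);b=(g[v0-15:v0+20,u0-15:u0+15]>90).astype(np.uint8);mm=cv2.moments(b,True);print("bore spot",mm["m00"],u0-15+mm["m10"]/mm["m00"],v0-15+mm["m01"]/mm["m00"],"axis px top/bottom",proj(c,[[.558,.049,.189],[.558,.049,.165]]).round(1).tolist())
E
```

```text
stem cyl (array([0.55954088, 0.11275182]), np.float64(0.00022156709847278918)) 240
stem cyl (array([0.55955489, 0.11274612]), np.float64(0.00023026586381652827)) 321
top disc [0.5585409  0.11225199 0.13317055] [0.01058593 0.01106974 0.00372652]
flange n 5849 0.16913700737654072 [0.16764867 0.17510385]
44
flange circle (array([0.55870974, 0.04927267]), np.float64(0.00028196631336120973)) 0.16783319737094463
sleeve 2432 [0.55819755 0.04864964 0.18772333] [0.54534225 0.0375406  0.18000052] [0.57189236 0.06048136 0.19966424]
(array([ 224,  243,  468, 1447,    9,   11,   10,   20]), array([0.18000052, 0.18245849, 0.18491645, 0.18737442, 0.18983238,
       0.19229035, 0.19474831, 0.19720628, 0.19966424]))
bore spot 80.0 278.8875 279.975 axis px top/bottom [[277.8, 293.6], [278.0, 267.0]]
```

Request:
jog_arm([
  [[-0.7,5,0,0,0,0,15],[0,10,0,0,0,0,15],[0,13,0,0,0,0,15],[0,13,0,0,0,0,15],[0,12,0,0,0,0,15],[0,7,0,0,0,0,15],[0,3.3,5,0,0,0,15],[0,0,9,0,0,0,15],[0,0,8,0,0,0,15],[0,0,4,0,0,0,15]],
])

```text
time_s: 7.55
eef_pos: [0.5577, 0.1112, 0.1466]
eef_rot: [-0.001, 0.0, 1.0, -0.0]
wrist_force: [-1.4, -0.6, -0.2]
opening: 0.276
grasp_force: 58.9
```

```bash
python3 - <<'E'
from bench import ctrl
from h import *;import pickle
for i in range(2): D={n:ctrl.camera(n) for n in("wrist","side")}
o=ctrl.get_obs();pickle.dump((D,o),open("m2.pkl","wb"));E=o["eef_pos"];c=D["wrist"]
print(E.round(4),o["wrist_force"].round(2),np.array(c["xyz"]).round(4))
w=c["frame"][200:350,180:380];s=D["side"];u,v=proj(s,[[.5592,.1125,.12]])[0].astype(int);s=s["frame"][v-45:v+45,u-60:u+60]
cv2.imwrite("pics/m2.png",cv2.convertScaleAbs(np.hstack([cv2.resize(x,(400,300),interpolation=cv2.INTER_CUBIC) for x in(w,s)]),alpha=2,beta=15))
P=cloud(c)
m=(np.hypot(P[...,0]-.5592,P[...,1]-.1125)<.034)&(P[...,2]>.13)&(P[...,2]<.15);f=P[m];print(len(f),np.median(f[:,2]))
a=np.arctan2(f[:,1]-.1125,f[:,0]-.5592);r=np.hypot(f[:,1]-.1125,f[:,0]-.5592);R_=[]
for k in np.arange(-np.pi,np.pi,.1):
    i=np.where((a>=k)&(a<k+.1))[0]
    if len(i)>5 and r[i].max()>.025: R_.append(f[i[r[i].argmax()]])
R_=np.array(R_);print("flange circle",circ(R_[:,:2],.030,[.558,.1125]),R_[:,2].mean())
q=P.reshape(-1,3);q=q[(np.hypot(q[:,0]-.5592,q[:,1]-.1125)<.012)]
t=q[(q[:,2]>.075)&(q[:,2]<.125)];print("stem",len(t), circ(t[:,:2],.006,[.559,.1125]) if len(t)>20 else "")
E
```

```text
[0.5587 0.1113 0.1482] [0.5  0.54 0.24] [0.4816 0.1119 0.2895]
5686 0.1425741105914174
flange circle (array([0.55900824, 0.11183669]), np.float64(0.0006530291305462606)) 0.14150779747367742
stem 0
```

View pics/m2.png

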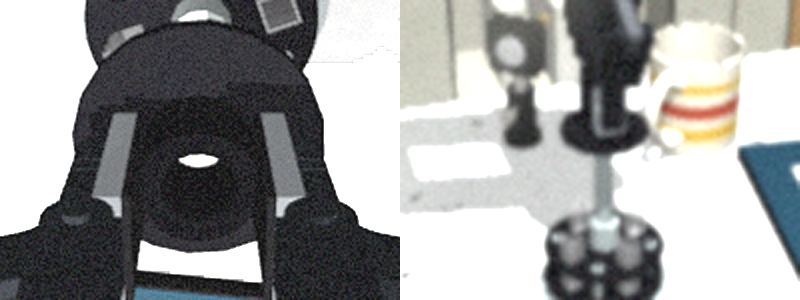

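The wrist crop shows the ring square in the fingers, and the side crop shows it centred over the stem, with the flange just above the stem top. I'll add 0.6 mm in y and start lowering gently.

Request:
jog_arm([
  [[0,0.6,0,0,0,0,15],[0,0,1,0,0,0,15],[0,0,1,0,0,0,15],[0,0,1,0,0,0,15],[0,0,1,0,0,0,15],[0,0,1,0,0,0,15],[0,0,1,0,0,0,15],[0,0,1,0,0,0,15],[0,0,1,0,0,0,15],[0,0,1,0,0,0,15]],
])

```text
time_s: 8.75
eef_pos: [0.5586, 0.1122, 0.1392]
eef_rot: [0.0, -0.0, 1.0, -0.0]
wrist_force: [-0.5, 0.4, 0.1]
opening: 0.274
grasp_force: 58.9
```

Request:
jog_arm([
  [[0,0,2,0,0,0,15],[0,0,2,0,0,0,15],[0,0,2,0,0,0,15],[0,0,2,0,0,0,15],[0,0,2,0,0,0,15],[0,0,2,0,0,0,15],[0,0,2,0,0,0,15],[0,0,2,0,0,0,15],[0,0,2,0,0,0,15],[0,0,2,0,0,0,15]],
])

```text
time_s: 9.75
eef_pos: [0.5586, 0.1122, 0.1191]
eef_rot: [0.0, -0.0, 1.0, -0.0]
wrist_force: [-0.7, -0.1, -1.2]
opening: 0.278
grasp_force: 58.9
```

```bash
python3 - <<'E'
from bench import ctrl
from h import *
D={n:ctrl.camera(n) for n in("wrist","side")};o=ctrl.get_obs();c=D["wrist"]
F=np.mean([ctrl.get_obs()["wrist_force"] for i in range(5)],0);print(o["eef_pos"].round(4),F.round(2),np.array(c["xyz"]).round(4))
P=cloud(c);m=(np.hypot(P[...,0]-.559,P[...,1]-.1125)<.029)&(P[...,2]>.105)&(P[...,2]<.13);f=P[m];print("flange z",np.median(f[:,2]))
w=c["frame"][200:350,180:380];s=D["side"];u,v=proj(s,[[.5592,.1125,.11]])[0].astype(int);s=s["frame"][v-45:v+45,u-60:u+60]
cv2.imwrite("pics/m3.png",cv2.convertScaleAbs(np.hstack([cv2.resize(x,(400,300),interpolation=cv2.INTER_CUBIC) for x in(w,s)]),alpha=2,beta=15))
E
```

```text
[0.5583 0.1122 0.1189] [ 0.05 -0.27 -0.51] [0.482  0.1129 0.2615]
flange z 0.11488136334695505
```

View pics/m3.png

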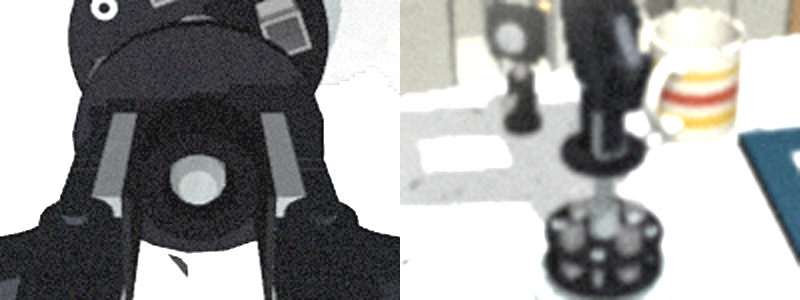

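The stem shows inside the bore, well centred at crop (198,180), and there is no contact force. The flange underside is at about z 0.110, so about 43 mm remain.

Request:
jog_arm([
  [[0,0,3,0,0,0,15],[0,0,4,0,0,0,15],[0,0,4,0,0,0,15],[0,0,4,0,0,0,15],[0,0,4,0,0,0,15],[0,0,4,0,0,0,15],[0,0,4,0,0,0,15],[0,0,4,0,0,0,15],[0,0,4,0,0,0,15],[0,0,3,0,0,0,15]],
])

```text
time_s: 10.85
eef_pos: [0.5585, 0.1122, 0.0808]
eef_rot: [-0.0, -0.0, 1.0, -0.0]
wrist_force: [0.1, -0.2, -1.0]
opening: 0.277
grasp_force: 58.9
```

Request:
jog_arm([
  [[0,0,0.5,0,0,0,15],[0,0,0.5,0,0,0,15],[0,0,0.5,0,0,0,15],[0,0,0.5,0,0,0,15],[0,0,0.4,0,0,0,15],[0,0,0.3,0,0,0,15],[0,0,0.3,0,0,0,15],[0,0,0,0,0,0,15],[0,0,0,0,0,0,15],[0,0,0,0,0,0,15]],
])

```text
time_s: 11.85
eef_pos: [0.5586, 0.1122, 0.0783]
eef_rot: [-0.0, -0.0, 1.0, -0.0]
wrist_force: [-0.1, -0.4, 0.2]
opening: 0.279
grasp_force: 58.9
```

```bash
cat > z.py <<'E'
from bench import ctrl
from h import *
c=ctrl.camera("wrist");o=ctrl.get_obs()
print(o["time_s"],o["eef_pos"].round(4),o["wrist_force"].round(2),np.array(c["xyz"]).round(4),o["grasp_force"])
P=cloud(c);d=np.hypot(P[...,0]-.559,P[...,1]-.1125);f=P[(d<.029)&(d>.016)&(P[...,2]>.066)&(P[...,2]<.09)];print("flange z",np.median(f[:,2]))
E
python3 z.py
```

```text
11.9 [0.5586 0.1122 0.0783] [ 0.1   0.16 -0.19] [0.482  0.1129 0.2207] 58.899268582463264
flange z 0.07391361790797665
```

Request:
jog_arm([
  [[0,0,0.3,0,0,0,15],[0,0,0.3,0,0,0,15],[0,0,0.3,0,0,0,15],[0,0,0.3,0,0,0,15],[0,0,0.2,0,0,0,15],[0,0,0,0,0,0,15],[0,0,0,0,0,0,15],[0,0,0,0,0,0,15],[0,0,0,0,0,0,15],[0,0,0,0,0,0,15]],
])

```text
time_s: 12.9
eef_pos: [0.5586, 0.1122, 0.0769]
eef_rot: [-0.0, -0.0, 1.0, -0.0]
wrist_force: [0.5, -0.2, 0.2]
opening: 0.275
grasp_force: 58.9
```

```bash
python3 z.py
```

```text
12.95 [0.5586 0.1122 0.0769] [ 0.67  0.06 -0.83] [0.482  0.1129 0.2193] 58.89932870864868
flange z 0.07251502800376292
```

Request:
jog_arm([
  [[0,0,0.2,0,0,0,15],[0,0,0.2,0,0,0,15],[0,0,0.2,0,0,0,15],[0,0,0.2,0,0,0,15],[0,0,0.2,0,0,0,15],[0,0,0,0,0,0,15],[0,0,0,0,0,0,15],[0,0,0,0,0,0,15],[0,0,0,0,0,0,15],[0,0,0,0,0,0,15]],
])

```text
time_s: 13.95
eef_pos: [0.5587, 0.1122, 0.0761]
eef_rot: [0.0, -0.0, 1.0, -0.0]
wrist_force: [-0.8, 0.9, 4.5]
opening: 0.276
grasp_force: 59.3
```

```bash
python3 z.py
```

```text
14.0 [0.5587 0.1122 0.0761] [-1.23 -0.16  4.34] [0.4821 0.1129 0.2185] 59.32088132947683
flange z 0.07181566306810885
```

There is 4.5 N of upward contact and the flange top is at 0.072, so the ring is resting on the shoulder. Release.

Request:
jog_arm([
  [[0,0,-0.1,0,0,0,28],[0,0,0,0,0,0,32],[0,0,0,0,0,0,36],[0,0,0,0,0,0,40],[0,0,0,0,0,0,45],[0,0,0,0,0,0,45],[0,0,0,0,0,0,45],[0,0,0,0,0,0,45],[0,0,0,0,0,0,45],[0,0,0,0,0,0,45]],
])

```text
time_s: 15.0
eef_pos: [0.5586, 0.1122, 0.076]
eef_rot: [0.0, -0.0, 1.0, -0.0]
wrist_force: [0.2, -0.9, -0.5]
opening: 0.524
grasp_force: 0.0
```

```bash
python3 - <<'E'
exec(open("z.py").read())
q=P.reshape(-1,3)
for a,b in((.09,.1),(.1,.125),(.131,.138)):
    t=q[(np.hypot(q[:,0]-.559,q[:,1]-.1125)<.0095)&(q[:,2]>a)&(q[:,2]<b)];print("stem",a,len(t),circ(t[:,:2],.006,[.559,.1125]) if len(t)>20 else "",t.mean(0) if len(t) else"")
s=ctrl.camera("side");u,v=proj(s,[[.5592,.1125,.08]])[0].astype(int);s=s["frame"][v-45:v+45,u-60:u+60];w=c["frame"][150:400,120:453]
cv2.imwrite("pics/m4.png",cv2.convertScaleAbs(np.hstack([cv2.resize(x,(400,300),interpolation=cv2.INTER_CUBIC) for x in(w,s)]),alpha=2,beta=15))
E
```

```text
15.05 [0.5586 0.1123 0.076 ] [ 0.4  -0.78  0.52] [0.482  0.1129 0.2184] 0.0
flange z 0.0717650401859776
stem 0.09 717 (array([0.55918939, 0.11249132]), np.float64(0.0015993529404158167)) [0.55526072 0.11232631 0.0929609 ]
stem 0.1 1345 (array([0.55977748, 0.11264501]), np.float64(0.000312232184346765)) [0.55493204 0.1126093  0.11366458]
stem 0.131 800 (array([0.56239649, 0.11309564]), np.float64(0.0021082464338366786)) [0.55806171 0.11277911 0.13303011]
```

View pics/m4.png

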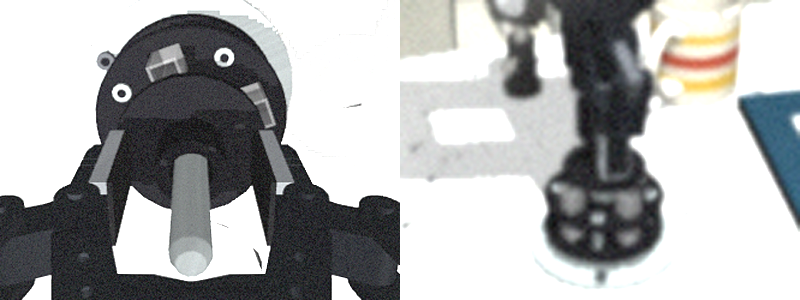

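The ring is flat on the shoulder and released, with 0 N on the fingers. The stem stands centred between the pads at wrist crop x 190. I'll raise 20 mm to the bare stem and close.

Request:
jog_arm([
  [[0,0,-2,0,0,0,45],[0,0,-4,0,0,0,45],[0,0,-5,0,0,0,45],[0,0,-5,0,0,0,45],[-0.7,0.3,-4,0,0,0,40],[0,0,0,0,0,0,30],[0,0,0,0,0,0,24],[0,0,0,0,0,0,20],[0,0,0,0,0,0,17],[0,0,0,0,0,0,15]],
])

```text
time_s: 16.1
eef_pos: [0.5591, 0.1125, 0.0957]
eef_rot: [-0.0, -0.0, 1.0, -0.0]
wrist_force: [-0.3, -0.1, -1.4]
opening: 0.179
grasp_force: 0.0
```

Request:
jog_arm([
  [[0,0,0,0,0,0,13],[0,0,0,0,0,0,12],[0,0,0,0,0,0,10],[0,0,0,0,0,0,8],[0,0,0,0,0,0,4],[0,0,0,0,0,0,2],[0,0,0,0,0,0,2],[0,0,0,0,0,0,2],[0,0,0,0,0,0,2],[0,0,0,0,0,0,2]],
])

```text
time_s: 17.1
eef_pos: [0.5593, 0.1125, 0.096]
eef_rot: [0.0, -0.0, 1.0, -0.0]
wrist_force: [0.3, -1.5, 1.4]
opening: 0.12
grasp_force: 58.5
```

```bash
python3 z.py
```

```text
17.15 [0.5593 0.1125 0.0961] [-0.62 -1.37  1.3 ] [0.4828 0.1132 0.2384] 58.51098878566006
flange z 0.07173577952143599
```

Request:
jog_arm([
  [[0,0,-0.5,0,0,0,2],[0,0,-1,0,0,0,2],[0,0,-1.5,0,0,0,2],[0,0,-2,0,0,0,2],[0,0,-2,0,0,0,2],[0,0,-2,0,0,0,2],[0,0,-2,0,0,0,2],[0,0,-2,0,0,0,2],[0,0,-1.5,0,0,0,2],[0,0,-0.5,0,0,0,2]],
])

```text
time_s: 18.15
eef_pos: [0.5594, 0.1125, 0.1113]
eef_rot: [0.0, -0.0, 1.0, 0.0]
wrist_force: [-0.5, -0.4, -4.8]
opening: 0.121
grasp_force: 58.3
```

```bash
cat > y.py <<'E'
from bench import ctrl
from h import *
import sys
s=ctrl.camera("side");w=ctrl.camera("wrist");o=ctrl.get_obs();dz=o["eef_pos"][2]-.096
print(o["time_s"],o["eef_pos"].round(4),o["eef_rot"].round(3),o["wrist_force"].round(2),o["torque"].round(3),o["grasp_force"])
P=cloud(w);d=np.hypot(P[...,0]-.559,P[...,1]-.1125)
f=P[(d<.029)&(d>.017)&(abs(P[...,2]-.072-dz)<.005)]
A=np.c_[f[:,:2]-[.559,.1125],np.ones(len(f))];k=np.linalg.lstsq(A,f[:,2],rcond=None)[0];print("flange plane slope",k.round(4),"expect",.072+dz,len(f))
f=P[(d<.043)&(abs(P[...,2]-.047-dz)<.004)];A=np.c_[f[:,:2]-[.559,.1125],np.ones(len(f))];k=np.linalg.lstsq(A,f[:,2],rcond=None)[0];print("deck slope",k.round(4),"expect",.047+dz,len(f))
u,v=proj(s,[[.559,.1125,.06+dz]])[0].astype(int);a=s["frame"][max(v-55,0):max(v-55,0)+90,u-60:u+60]
cv2.imwrite(sys.argv[1],cv2.convertScaleAbs(np.hstack([cv2.resize(x,(400,300),interpolation=cv2.INTER_CUBIC) for x in(w["frame"][100:400,80:480],a)]),alpha=2,beta=15))
E
python3 y.py pics/l1.png
```

```text
18.25 [0.5593 0.1125 0.1111] [ 0. -0.  1.  0.] [-0.76  0.06 -3.91] [ 0.028 -0.009  0.007] 58.320187990793784
flange plane slope [0.0096 0.0015 0.0869] expect 0.08710799876194268 4040
deck slope [ 0.0019 -0.0015  0.062 ] expect 0.06210799876194269 5405
```

Level, and the weight (about 4 N) is on the wrist. I'll continue up to about 12 cm.

Request:
jog_arm([
  [[0,0,-1,0,0,0,2],[0,0,-3,0,0,0,2],[0,0,-5,0,0,0,2],[0,0,-6,0,0,0,2],[0,0,-6,0,0,0,2],[0,0,-6,0,0,0,2],[0,0,-6,0,0,0,2],[0,0,-6,0,0,0,2],[0,0,-6,0,0,0,2],[0,0,-6,0,0,0,2]],
])

```text
time_s: 19.25
eef_pos: [0.5593, 0.1125, 0.1625]
eef_rot: [-0.0, -0.0, 1.0, 0.0]
wrist_force: [1.4, -0.2, -3.7]
opening: 0.118
grasp_force: 58.3
```

Request:
jog_arm([
  [[0,0,-6,0,0,0,2],[0,0,-6,0,0,0,2],[0,0,-6,0,0,0,2],[0,0,-6,0,0,0,2],[0,0,-6,0,0,0,2],[0,0,-6,0,0,0,2],[0,0,-6,0,0,0,2],[0,0,-5,0,0,0,2],[0,0,-4,0,0,0,2],[0,0,-2,0,0,0,2]],
])

```text
time_s: 20.25
eef_pos: [0.5594, 0.1125, 0.2155]
eef_rot: [0.0, -0.0, 1.0, -0.0]
wrist_force: [-0.2, -0.2, -4.2]
opening: 0.121
grasp_force: 58.3
```

Request:
jog_arm([
  [[0,0,-1,0,0,0,2],[0,0,0,0,0,0,2],[0,0,0,0,0,0,2],[0,0,0,0,0,0,2],[0,0,0,0,0,0,2],[0,0,0,0,0,0,2],[0,0,0,0,0,0,2],[0,0,0,0,0,0,2],[0,0,0,0,0,0,2],[0,0,0,0,0,0,2]],
])

```text
time_s: 21.25
eef_pos: [0.5593, 0.1125, 0.216]
eef_rot: [0.0, -0.0, 1.0, -0.0]
wrist_force: [-0.7, 0.4, -2.7]
opening: 0.116
grasp_force: 58.3
```

```bash
python3 y.py pics/l2.png
```

```text
21.35 [0.5593 0.1125 0.216 ] [ 0. -0.  1. -0.] [ 0.04  0.03 -4.68] [-0.023  0.    -0.035] 58.34479149982144
flange plane slope [0.0094 0.0007 0.1917] expect 0.1920074328417341 4020
deck slope [ 0.003  -0.0014  0.1668] expect 0.16700743284173408 5383
```

View pics/l2.png

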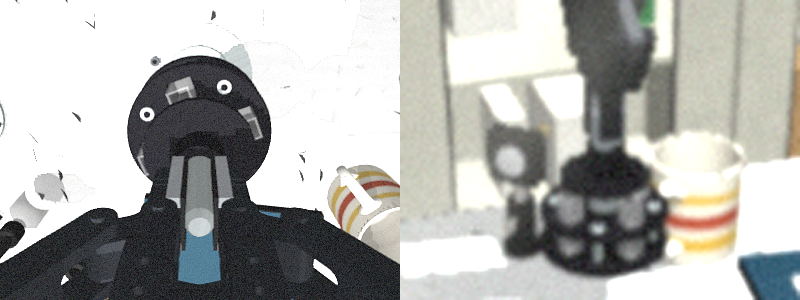

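The carrier hangs level, held by its stem at wrist crop (200,190), with the ring on the shoulder and the visible cuvettes in place. The foot is about 12 cm above its seated height, so I'm handing in.

```bash
python3 -c "
from bench import ctrl
print(ctrl.hand_in())"
```

```text
the job is handed in; nothing more can be done
None
```

The job is handed in, with no verdict returned: the keeper ring was lowered onto the shoulder and released, and the carrier is now held by its bare stem, level and steady, 12 cm above its seat, with every cuvette I could see in its pocket.

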